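# Clamp a leather-hard pot in the decorating jig with a cam lever

### The job

Slide the jig's rod by its orange paddle so that the rubber pad pushes the upside-down pink pot snugly up against both pins of the blue stop, then flip the red cam lever over its centre until it is fully shut, so that the pot stays held under light pressure. The clay is soft: feel for the pins and keep the pad's push on the pot under 14 N, do not touch the pot with the gripper, and do not force the lever hard against its stop. Leave the other things where they are.

Things in the scene. Friction and masses are not known exactly. Their poses are not given: they have to be found in the camera images.
- jig: Plywood holding jig, 530 x 170 x 18 mm, fixed. Origin on the table straight below the rod guide, z up; x is the way the rod is pushed (orange paddle -> pot -> stop), the lever is on the +y side. In this frame (mm): the aluminium guide spans x -25..25, y -27..27 (to y 59 under the lever), up to z 67; the rod's axis is y 0, z 48; the lever's pivot x 0, y 40.
- rod_paddle (a point): Point on the flat rear face (towards the jig's -x) of the orange paddle that stands on the rod's rear end, mid-width, 85 mm above the table. The paddle is 12 thick along the jig's x (on the +x side of this point), 40 wide along y, from z 39 to z 105 mm. It may be pushed on this face or gripped.
- rod (a joint): Travel of the rod along the jig's x, m, 0 (fully back) to 0.088. The pad's front face is at jig x = 85 mm + travel while its spring is relaxed. With the lever open the rod slides with a steady drag of about 7 to 8 N (a little more when moved fast) and stays where it is left.
- pad: Black rubber pad, 30 mm disc, 10 thick, on a spring plunger at the rod's front end; origin in the middle of its rear face, x forward. The spring gives 1.5 N per mm, up to 13 mm.
- pot: Pink leather-hard pot, loose, upside-down on the jig board between pad and stop: collar 124 mm across and 38 high below, tapering to 84 across at the top, 95 high. Origin at the centre of its underside. About 0.45 kg; it slides on the board with 2 to 4 N. A push of over 14 N from the pad dents it.
- stop_rail: Rails of the stop on the board beyond the pot, origin on the board at jig x = 255 mm. They carry a blue crossbar, 126 mm wide, with two upright black rubber pins (16 mm across, 44 high, 70 apart). Where along the rails the bar is locked is not measured: the pot must be pushed some 10 to 46 mm before its collar meets both pins.
- lever (a joint): Red cam lever, turning level about an upright pivot. 0 = open (60 degrees from the jig's +x towards +y), growing anticlockwise from above to 2.094 rad = shut against its stop (along the jig's -x). Starts within 0.2 of open. The push needed rises to about 0.65 N m near 1 rad, is nil at the centre, 1.75; past it the lever snaps shut and locks the rod. Short of it, it springs back.
- lever_end (a point): Middle of the lever's free end part, 75 mm from the pivot, 79 mm above the table. The lever is a straight bar 11 mm thick (across its length, level) and 20 high (z 69 to 89), reaching 90 mm from the pivot.
- lever_grip: The lever's red bar; origin on the pivot at z 66 mm above the table, x along the bar to its free end, y the way it closes.
- slip_jar_mid (a point): Bystander, to be left alone (sizes in mm): cream jar with a blue lid, 48 mm across, 62 high, standing on the jig board on the side away from the lever. Point near its middle.
- trailer_mid (a point): Bystander, to be left alone (sizes in mm): green bulb-shaped slip trailer, 56 mm across, 78 high. Point near its middle.
- brush_mid (a point): Bystander, to be left alone (sizes in mm): brush lying flat, 170 long. Point near its middle.
- rib_mid (a point): Bystander, to be left alone (sizes in mm): flat wooden rib, 100 x 55 x 8. Point near its middle.
- small_pot_mid (a point): Bystander, to be left alone (sizes in mm): small upside-down pink pot, 82 across, 63 high. Point near its middle.
- mould_mid (a point): Bystander, to be left alone (sizes in mm): dark grey conical mould, 94 across, 60 high. Point near its middle.
- glaze_jar_mid (a point): Bystander, to be left alone (sizes in mm): pink jar with an orange lid, 56 across, 75 high. Point near its middle.
There are look-alikes about, which are no part of the job. Leave any green look-alike of the pot alone.

How it is judged:
On the way, in this order (a step that is already met when the one before it is completed fails the run):
1. the pad has pushed the pot against the stop's pins (more than 1.5 N on the stop) while the lever is still open (contact force between pot and stop_rail above 1.5 N and value of joint lever below 0.6 rad), for 0.3 s.
2. the lever is flipped past its centre and shut (value of joint lever above 2.03 rad), for 0.2 s.
At the end, for the whole second after the job is handed in: The pot stands upright (within 3 degrees) and still, held between the pad and the stop's pins with more than 1.5 N on each, and the lever is shut (beyond 2.03 rad) (contact force between pot and stop_rail above 1.5 N and contact force between pad and pot above 1.5 N and value of joint lever above 2.03 rad and linear speed of pot below 0.01 m/s and angle between pot's own z axis and vertical below 0.05 rad); the robot touches nothing.
It fails at once if the pad presses the pot with more than 14 N (contact force between pad and pot above 14 N).
It fails at once if the gripper or arm touches the pot (contact force between any of the fingers, the arm and pot above 0.5 N).
It fails at once if the lever is forced with more than 35 N (contact force between any of the fingers, the arm and lever_grip above 35 N).
It fails at once if a bystander is moved by more than 20 mm (distance of any of slip_jar_mid, trailer_mid, brush_mid, rib_mid, small_pot_mid, mould_mid, glaze_jar_mid from where it was at the start of the episode above 0.02 m).
It also fails if it takes over 58 s, if anything falls off the work surface, if the arm or the gripper's body presses on something with over 40 N, if the wrist force passes 120 N, or if a joint passes its speed limit or range.

### The arm

A 6-joint arm with a two-finger parallel gripper is mounted at the origin on the work surface. World frame = base frame: x ahead of the robot, y to its left, z up, the work surface at z = 0. Lengths are in m, angles in rad, forces in N, time in s.
With the tool pointing down it reaches from about 0.375 to 0.9 m from the base axis. Payload 3.1 kg.
Tool frame: the origin (TCP) lies midway between the tips of the shut fingers; the grasp point (between the pads) lies 19 mm behind it; z points along the fingers, y is the line along which they close (so a half turn about z gives the same grasp; the last joint's range is limited). The gripper opens to 87 mm and grips with 3 to 60 N. Pads are 19 mm wide; open, the fingers measure 117 mm over their backs; the gripper's body (75 mm by 190 mm) begins 51 mm behind the grasp point.
Start: joints at [-1.524, 0.527, 1.433, -0, 1.181, -0.178], TCP at [0.139, -0.609, 0.223] pointing down, gripper open.
Joint ranges: [-3.08, 3.08], [-0.75, 2.2], [0.22, 2.44], [-1.43, 4.57], [0, 2.65], [-2.85, 2.85]. Speed limits (rad/s): [2.79, 2.79, 3.14, 3.14, 3.14, 3.14].

### API

Orientations are given as a rotation vector (axis times angle).
In Python, from station import sensors, vision, hand_in gives the robot as it stands.
- The arm moves only by the tool send_rows, never from a script. Its argument "series" is a list that holds one entry, the list of rows, each a list of 6 numbers: the shift along the tool's x, y, z in m, then the turn, a rotation vector about the tool's x, y, z in degrees. A call has 1 to 10 rows; each row is the pose to reach, as a shift and turn from the pose commanded when the call began, along the tool's axes at that moment; what a row does not reach only later rows make up. A row lasts 1/8 s, in which the tool goes at most 62.5 mm and 10.7 degrees, less where a joint would pass 70% of its speed; a pose out of reach is approached as far as the arm can. A call with a gripper value outside its range is refused whole. "fingers" is the opening, from -1 (shut) to 1 (fully open), set as the call begins (left out, the last holds). The fingers move at their own pace and stop on an object; the grip force is fixed at half the most. Time passes only in rows, so rows that repeat a pose let the fingers close. It gives the time, the measured TCP pose, the force, the opening and the grip force at its end, in the units of the state.
- sensors.get_obs(): the state, without advancing time (a new reading comes with each control period).
- vision.capture(name): name is "side" or "top"; returns (picture, depth): 400x640x3 uint8, blue, green, red; 400x640 float32, m along the optical axis (not along the pixel's ray), 0 where there is no reading.
- vision.camera_info(name): a dict with "fx", "fy", "cx", "cy" (pixels), "R" (3x3) and "t" (3): a world point X has camera coordinates R X + t. Camera axes: x right, y down, z forward; pixel columns grow to the right and rows downward; lengths in m; the calibration is good to about 2 mm. A picture is of the moment at which its call begins. camera_info takes no time and is no camera call.
- hand_in(): hands the job in; it is judged then, once.
The state is a dict: "time_s": time; "joint_positions": joint angles; "qd": joint speeds; "joint_efforts": joint torques, N m; "tcp_pos": TCP position; "eef_rot": TCP orientation; "force": force on the tool from outside, world axes, zero at the start; "moment": the same for the moment, N m; "gripper_width": finger opening in m; "gripper_force": force on a finger pad.
Only numpy, scipy, OpenCV 4.12 (cv2) and the standard library are available. Lean on these libraries where they do the work, as an engineer would, in place of code of your own. Each camera call takes 0.05 s, during which the arm holds its last target. There are 200 camera calls.

## Working session

There is one attempt and no reset: what is moved stays moved. The work goes in short steps, Python scripts to look and compute and a tool call to move; the robot and the scene stay as the last step left them, time stands still between calls to the robot, and variables do not carry over. Pictures are saved under pics/ and viewed, at most 10 in all, crops included, and the job is handed in when it is done.

Besides the shell and the picture viewer there is one more tool, called after "Call:" as name(argument=value, ...), one argument or row to a line, values as JSON. send_rows: Moves the arm, as the interface text tells. Its arguments: {"type":"object","properties":{"series":{"type":"array"},"fingers":{"type":"number"}},"required":["series"]}

```bash
mkdir -p pics; ls
cat > h.py <<'E'
import numpy as np, cv2
from station import sensors, vision, hand_in
def pts(name):
    im,d=vision.capture(name); c=vision.camera_info(name)
    v,u=np.mgrid[0:400,0:640]
    P=np.stack([(u-c['cx'])/c['fx']*d,(v-c['cy'])/c['fy']*d,d],-1)
    W=(P-np.array(c['t']))@np.array(c['R'])
    W[d<=0]=np.nan
    return im,W
E
python3 - <<'E'
from h import *
for n in('top','side'):
    im,W=pts(n); cv2.imwrite(f'pics/{n}0.png',im); np.savez(f'{n}0.npz',im=im,W=W)
    c=vision.camera_info(n);print(n,c['fx'],-np.array(c['R']).T@c['t'],np.round(c['R'],2).tolist())
print(sensors.get_obs())
E
```

```text
pics
top 361.6398514783872 [ 0.41256974 -0.01395907  1.17710453] [[-0.02, -1.0, -0.0], [-1.0, 0.02, -0.07], [0.07, 0.0, -1.0]]
side 517.017416079855 [0.41762286 1.02373296 1.33231036] [[-0.99, -0.11, 0.01], [-0.09, 0.77, -0.63], [0.06, -0.63, -0.77]]
{'time_s': 0.1, 'joint_positions': array([-1.52453357e+00,  5.28394035e-01,  1.43376609e+00, -1.88646671e-05,
        1.18141726e+00, -1.78547038e-01]), 'qd': array([-4.83406715e-05, -7.25923524e-04, -2.90808970e-03, -5.96973791e-04,
        8.24165827e-05,  1.42753231e-03]), 'joint_efforts': array([ 1.68751544e-04, -4.40984559e+01, -1.77151465e+01,  6.34095026e-02,
        5.33703156e-02, -4.61381546e-05]), 'tcp_pos': array([ 0.13928925, -0.60860183,  0.22165927]), 'eef_rot': array([-3.11979644e+00, -3.52176175e-01, -1.78598664e-04]), 'force': array([-0.20109791,  0.90384224, -0.07306962]), 'moment': array([ 0.00317219,  0.02810219, -0.00396837]), 'gripper_force': 0.0, 'gripper_width': 0.08699877945217722}
```

View pics/top0.png

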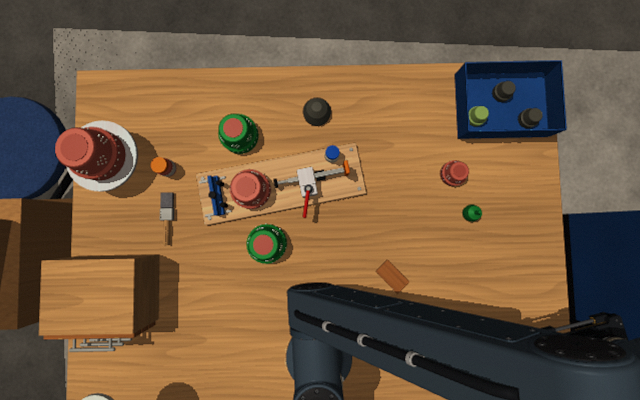

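View pics/side0.png

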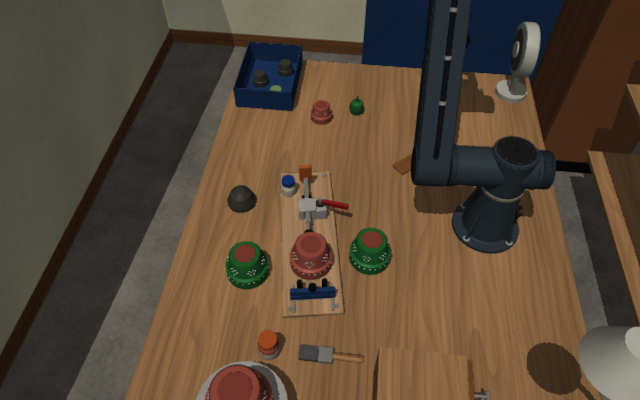

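Candidates: the pot is pink on the board at top (250,188). Not the pot: the green ones at (238,132) and (267,244), the small pink one at (455,173), and the pink one on a plate at (100,150). The paddle is orange at (347,168), not the orange lid at (163,166) or the rib at (392,275). The lever is red at (306,205). I'll check these in a crop.

Run:
```python
from h import *
D=np.load('top0.npz'); im,W=D['im'],D['W']
cv2.imwrite('pics/crop.png',cv2.resize(im[130:235,185:380],None,fx=4,fy=4,interpolation=cv2.INTER_CUBIC))
roi=np.zeros((400,640),bool); roi[135:230,190:375]=1
Z=W[...,2]
m=roi&(Z>.011)&(Z<.026)
xy=(W[m][:,:2]*1000).astype(np.float32)
# largest component
n,l,s,c=cv2.connectedComponentsWithStats(m.astype(np.uint8)); k=1+np.argmax(s[1:,4])
r=cv2.minAreaRect((W[l==k][:,:2]*1000).astype(np.float32)); print('board',r)
hsv=cv2.cvtColor(im,cv2.COLOR_BGR2HSV);H,S,V=[hsv[...,i].astype(int) for i in range(3)]
def rep(nm,q):
    p=W[q]; print(nm,q.sum(),np.round(np.nanmedian(p,0),4),np.round(np.nanmin(p,0),3),np.round(np.nanmax(p,0),3))
red=roi&((H<5)|(H>174))&(S>190)&(V>90)&(Z>.06); rep('red',red)
v,u=np.where(red);print(u.min(),u.max(),v.min(),v.max())
orr=roi&(H>4)&(H<16)&(S>170)&(Z>.07);orr[:,:330]=0; rep('paddle',orr)
g=roi&(S<60)&(V>130)&(Z>.058)&(Z<.075); rep('guide',g)
print(cv2.minAreaRect((W[g][:,:2]*1000).astype(np.float32)))
b=roi&(H>100)&(H<125)&(S>150); b[:,:200]=0
for nm,x0,x1 in(('bar',200,232),('jar',320,345)):
    q=b.copy();q[:,:x0]=0;q[:,x1:]=0;rep(nm,q)
    print(cv2.minAreaRect((W[q][:,:2]*1000).astype(np.float32)))
q=roi&(Z>.085)&(Z<.105);q[:,:225]=0;q[:,280:]=0;rep('pottop',q);print(cv2.minEnclosingCircle((W[q][:,:2]*1000).astype(np.float32)))
q=red;vx,vy,x0,y0=cv2.fitLine((W[q][:,:2]).astype(np.float32),cv2.DIST_L2,0,.01,.01).ravel();print('lever line',vx,vy,x0,y0)
```

```text
board ((552.7159423828125, 114.26460266113281), (170.58416748046875, 530.1038818359375), 10.106797218322754)
red 77 [0.4758 0.029  0.0879] [0.439 0.022 0.071] [0.518 0.038 0.093]
303 308 191 217
paddle 65 [ 0.5866 -0.0932  0.1026] [ 0.57  -0.102  0.07 ] [ 0.608 -0.086  0.109]
guide 351 [0.5602 0.0312 0.0656] [ 0.405 -0.081  0.058] [0.696 0.337 0.073]
((528.4957275390625, 142.3636932373047), (396.6636657714844, 237.1782989501953), 73.95106506347656)
bar 332 [0.5121 0.3122 0.0403] [0.455 0.285 0.024] [0.576 0.334 0.07 ]
((516.0244750976562, 307.8349914550781), (122.19720458984375, 35.615821838378906), 9.86161994934082)
jar 140 [ 0.6376 -0.0533  0.0788] [ 0.619 -0.072  0.065] [ 0.657 -0.035  0.086]
((637.1188354492188, -53.96931457519531), (31.12052345275879, 38.529151916503906), 58.708553314208984)
pottop 271 [0.6728 0.2251 0.0934] [0.405 0.147 0.085] [0.693 0.273 0.105]
((549.302734375, 209.55084228515625), 156.6678924560547)
lever line 0.98835075 -0.15219328 0.47757 0.029829789
```

View pics/crop.png

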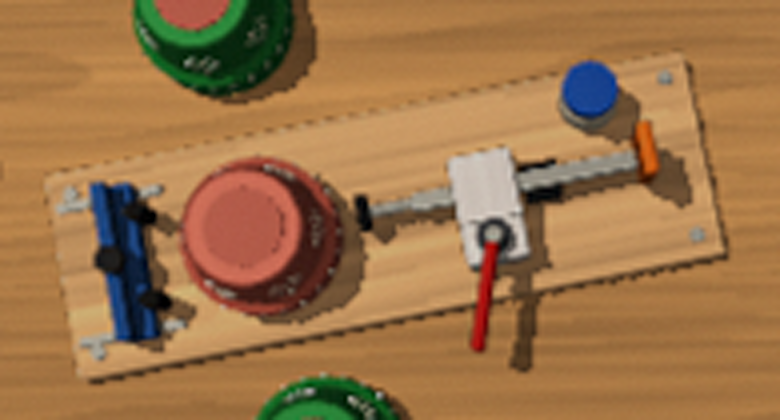

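The crop shows the pot on the board at about (250,188), the pad just short of it on the right at (275,183), and the paddle at (347,168). The lever pivot is at (308,188) with its end at (304,216). The two black stop pins face the pot, and the black knob sits on the far side of the bar.

```bash
cat >> h.py <<'E'
YAW=np.radians(10.1); JX=np.array([-np.sin(YAW),np.cos(YAW)]); JY=np.array([-np.cos(YAW),-np.sin(YAW)])
BC=np.array([.5527,.1143])
def tojig(p,O): d=np.asarray(p)[...,:2]-O; return np.stack([d@JX,d@JY],-1)
def ray(name,u,v,z):
    c=vision.camera_info(name);R=np.array(c['R']);C=-R.T@c['t']
    d=R.T@np.array([(u-c['cx'])/c['fx'],(v-c['cy'])/c['fy'],1]); return C+d*(z-C[2])/d[2]
E
python3 - <<'E'
from h import *
D=np.load('top0.npz'); W=D['W']; Z=W[...,2]
J=tojig(W,BC)*1000
def px(cx,cy): return 185+(cx+.5)/4-.5,130+(cy+.5)/4-.5
for nm,c,z in(('pivot knob',(492,233),.092),('g -y left',(450,158),.067),('g -y right',(512,149),.067),('g +y left',(470,266),.067),('g +y right',(526,256),.067),('pad front',(357,212),.05),('pad rear',(370,212),.05),('paddle top far',(644,122),.105),('paddle top near',(652,178),.105),('lever end',(477,348),.089),('pin1',(142,212),.105),('pin2',(157,298),.105),('knob',(107,260),.08)):
    print(nm,np.round(tojig(ray('top',*px(*c),z),BC)*1000,1))
sel=(abs(J[...,0])<300)&(abs(J[...,1])<95)
q=sel&(Z>.108)&(Z<.12);print('pot top',q.sum(),cv2.minEnclosingCircle(J[q].astype(np.float32)))
q=sel&(Z>.03)&(Z<.06)&(J[...,0]<160)&(J[...,0]>0);print('collar',q.sum(),np.percentile(J[q],[1,99],axis=0))
q=sel&(Z>.06)&(Z<.07)&(abs(J[...,0]+80)<80);print('guide',q.sum(),np.percentile(J[q],[2,50,98],axis=0))
q=sel&(Z>.09)&(J[...,0]<-150);print('paddle',q.sum(),np.percentile(J[q],[2,50,98],axis=0))
# side view: pot/lever/paddle
E
```

```text
pivot knob [-85.4  41.4]
g -y left [-64.3 -24.9]
g -y right [-112.8  -22.5]
g +y left [-63.5  60.5]
g +y right [-107.3   61.3]
pad front [15.9  0. ]
pad rear [5.9 2. ]
paddle top far [-213.3  -17. ]
paddle top near [-210.7   25.6]
lever end [-57.7 124.2]
pin1 [167.8 -23.3]
pin2 [168.   42.2]
knob [206.6   3.5]
pot top 702 ((-37.01904296875, -2.5643727779388428), 176.991455078125)
collar 278 [[  4.4952464  -57.64512668]
 [156.14601251  63.52928278]]
guide 354 [[-109.07783899  -25.2346336 ]
 [ -86.32383385    9.14763292]
 [ -61.2139614    56.3282504 ]]
paddle 57 [[-217.04355795  -17.66537042]
 [-210.5404561     0.96877682]
 [-205.45997858   19.12195266]]
```

Call:
send_rows(
  series=[
    [[0.55, -0.362, 0, 0, 0, 2.8], [0.55, -0.362, 0, 0, 0, 2.8], [0.55, -0.362, 0, 0, 0, 2.8], [0.55, -0.362, 0, 0, 0, 2.8], [0.55, -0.362, 0, 0, 0, 2.8], [0.55, -0.362, 0, 0, 0, 2.8], [0.55, -0.362, 0, 0, 0, 2.8], [0.55, -0.362, 0, 0, 0, 2.8], [0.55, -0.362, 0, 0, 0, 2.8], [0.55, -0.362, 0, 0, 0, 2.8]],
  ],
  fingers=-1,
)

```text
time_s: 1.35
tcp_pos: [0.5727, -0.1562, 0.2222]
eef_rot: [-3.129, -0.276, 0.001]
force: [-0.0, -0.6, 0.6]
gripper_width: 0.0017
gripper_force: 0.0
```

Call:
send_rows(
  series=[
    [[0.02, -0.012, 0, 0, 0, 0], [0.02, -0.012, 0, 0, 0, 0], [0.02, -0.012, 0.05, 0, 0, 0], [0.02, -0.012, 0.08, 0, 0, 0], [0.02, -0.012, 0.08, 0, 0, 0]],
  ],
)

```text
time_s: 1.98
tcp_pos: [0.586, -0.1434, 0.1401]
eef_rot: [-3.127, -0.272, 0.011]
force: [-0.6, 0.1, -0.9]
gripper_width: 0.0001
gripper_force: 0.0
```

Run:
```python
from h import *
o=sensors.get_obs();O=BC-.086*JX+.0015*JY;print('O',O,'tcp jig',tojig(o['tcp_pos'],O),o['tcp_pos'],o['eef_rot'],o['force'])
im,W=pts('side');cv2.imwrite('pics/s1.png',cv2.resize(im[130:320,230:400],None,fx=3,fy=3))
```

```text
O [0.56630478 0.02936968] tcp jig [-0.17353826  0.01090955] [ 0.58599713 -0.14339246  0.14005046] [-3.12671351 -0.27226137  0.01058937] [-0.61903721  0.07705859 -0.8943729 ]
```

View pics/s1.png

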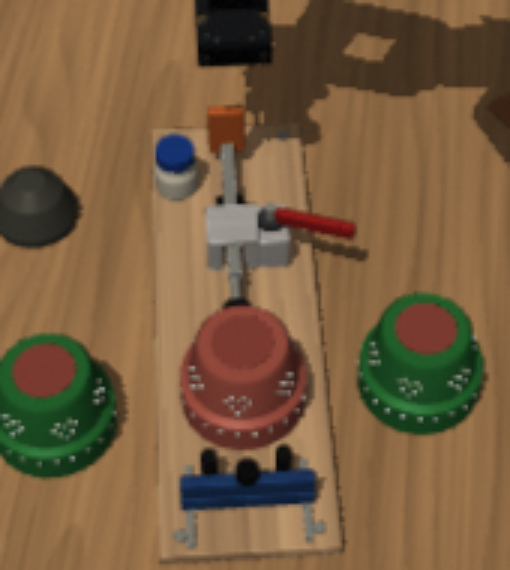

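The crop shows the gripper behind the orange paddle (crop (235,30), paddle (226,128)), and the lever still open. Next I centre, descend and advance to just before contact.

Call:
send_rows(
  series=[
    [[0.011, 0, 0.03, 0, 0, 0], [0.011, 0, 0.06, 0, 0, 0], [0.011, 0, 0.06, 0, 0, 0], [0.011, -0.01, 0.06, 0, 0, 0], [0.011, -0.02, 0.06, 0, 0, 0], [0.011, -0.02, 0.06, 0, 0, 0]],
  ],
)

```text
time_s: 2.78
tcp_pos: [0.5968, -0.1199, 0.0838]
eef_rot: [3.129, 0.278, 0.002]
force: [0.4, 0.3, 0.7]
gripper_width: 0.0008
gripper_force: 0.0
```

Call:
send_rows(
  series=[
    [[0, -0.003, 0, 0, 0, 0], [0, -0.006, 0, 0, 0, 0], [0, -0.009, 0, 0, 0, 0], [0, -0.012, 0, 0, 0, 0], [0, -0.012, 0, 0, 0, 0]],
  ],
)

```text
time_s: 3.4
tcp_pos: [0.5946, -0.1095, 0.0825]
eef_rot: [3.129, 0.277, 0.0]
force: [-0.1, -0.5, -0.1]
gripper_width: 0.0002
gripper_force: 0.9
```

Call:
send_rows(
  series=[
    [[0, -0.003, 0, 0, 0, 0], [0, -0.006, 0, 0, 0, 0], [0, -0.009, 0, 0, 0, 0], [0, -0.012, 0, 0, 0, 0]],
  ],
)

```text
time_s: 3.9
tcp_pos: [0.593, -0.1001, 0.0826]
eef_rot: [3.125, 0.277, 0.001]
force: [-1.1, -8.8, -2.3]
gripper_width: 0.0007
gripper_force: 3.8
```

Call:
send_rows(
  series=[
    [[0, -0.002, 0, 0, 0, 0], [0, -0.004, 0, 0, 0, 0], [0, -0.006, 0, 0, 0, 0]],
  ],
)

```text
time_s: 4.28
tcp_pos: [0.5919, -0.0942, 0.0825]
eef_rot: [3.125, 0.277, 0.001]
force: [-1.0, -7.9, -1.6]
gripper_width: 0.0004
gripper_force: 3.8
```

Call:
send_rows(
  series=[
    [[0, -0.002, 0, 0, 0, 0], [0, -0.004, 0, 0, 0, 0], [0, -0.006, 0, 0, 0, 0], [0, -0.008, 0, 0, 0, 0]],
  ],
)

```text
time_s: 4.78
tcp_pos: [0.5907, -0.0873, 0.0826]
eef_rot: [3.123, 0.277, 0.002]
force: [-0.8, -11.6, -3.0]
gripper_width: 0.0003
gripper_force: 5.0
```

Run:
```python
from h import *
O=BC-.086*JX+.0015*JY
im,W=pts('top');o=sensors.get_obs();print('tcp',tojig(o['tcp_pos'],O),o['force'])
J=tojig(W,O)*1000;Z=W[...,2]
q=(Z>.105)&(Z<.125)&(abs(J[...,0]-175)<80)&(abs(J[...,1])<70);print('pot',q.sum(),cv2.minEnclosingCircle(J[q].astype(np.float32)))
q=(Z>.03)&(Z<.1)&(abs(J[...,0]-255)<50)&(abs(J[...,1])<75)
g=im.max(2)<70
print('dark',[(np.round(J[a,b],0).tolist(),round(float(Z[a,b]),3)) for a,b in zip(*np.where(q&g))][::4])
cv2.imwrite('pics/c2.png',cv2.resize(im[140:230,195:320],None,fx=6,fy=6,interpolation=cv2.INTER_CUBIC))
```

```text
tcp [-0.11877566 -0.00356663] [-0.82516422 -9.4179626  -1.39955046]
pot 162 ((174.02297973632812, -18.10272979736328), 39.36526870727539)
dark []
```

View pics/c2.png

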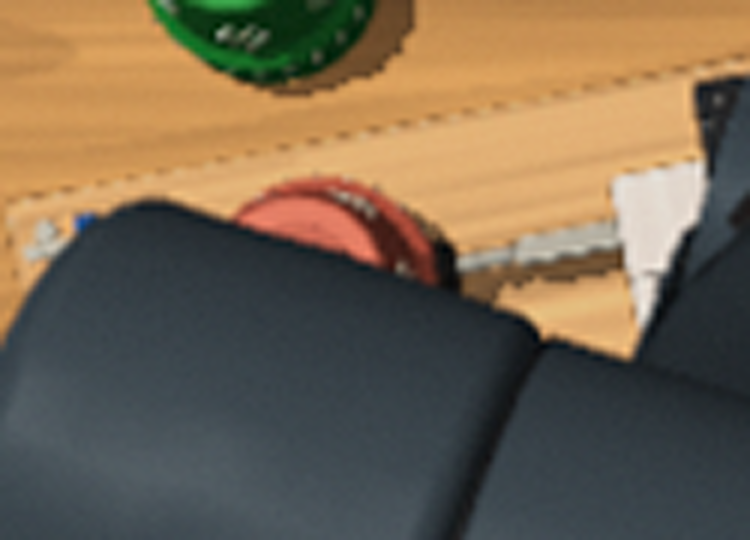

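The arm hides the stop, but the pad now meets the pot's collar at crop (445,270). The push rose from 8 to about 11 N, so the pot is sliding. I'll carry on in small steps.

Call:
send_rows(
  series=[
    [[0, -0.002, 0, 0, 0, 0], [0, -0.004, 0, 0, 0, 0], [0, -0.006, 0, 0, 0, 0]],
  ],
)

```text
time_s: 5.2
tcp_pos: [0.5897, -0.0814, 0.0826]
eef_rot: [3.123, 0.277, 0.002]
force: [-0.6, -11.1, -2.2]
gripper_width: 0.0005
gripper_force: 5.0
```

Call:
send_rows(
  series=[
    [[0, -0.002, 0, 0, 0, 0], [0, -0.004, 0, 0, 0, 0], [0, -0.006, 0, 0, 0, 0]],
  ],
)

```text
time_s: 5.58
tcp_pos: [0.5886, -0.0754, 0.0826]
eef_rot: [3.124, 0.277, 0.002]
force: [-1.1, -11.1, -2.6]
gripper_width: 0.0004
gripper_force: 5.0
```

Call:
send_rows(
  series=[
    [[0, -0.002, 0, 0, 0, 0], [0, -0.004, 0, 0, 0, 0], [0, -0.006, 0, 0, 0, 0]],
  ],
)

```text
time_s: 5.95
tcp_pos: [0.5875, -0.0695, 0.0826]
eef_rot: [3.124, 0.277, 0.001]
force: [-1.2, -11.3, -2.0]
gripper_width: 0.0009
gripper_force: 5.0
```

Call:
send_rows(
  series=[
    [[0, -0.002, 0, 0, 0, 0], [0, -0.004, 0, 0, 0, 0], [0, -0.006, 0, 0, 0, 0]],
  ],
)

```text
time_s: 6.32
tcp_pos: [0.5865, -0.0635, 0.0826]
eef_rot: [3.124, 0.277, 0.001]
force: [-1.5, -11.7, -2.0]
gripper_width: 0.0005
gripper_force: 5.0
```

Call:
send_rows(
  series=[
    [[0, -0.002, 0, 0, 0, 0], [0, -0.004, 0, 0, 0, 0], [0, -0.006, 0, 0, 0, 0]],
  ],
)

```text
time_s: 6.7
tcp_pos: [0.5858, -0.0591, 0.0826]
eef_rot: [3.121, 0.279, 0.002]
force: [-1.4, -16.4, -2.7]
gripper_width: 0.0004
gripper_force: 7.5
```

Call:
send_rows(
  series=[
    [[0, 0.001, 0, 0, 0, 0], [0, 0.001, 0, 0, 0, 0], [0, 0.001, 0, 0, 0, 0]],
  ],
)

```text
time_s: 7.08
tcp_pos: [0.5857, -0.0591, 0.0826]
eef_rot: [3.123, 0.278, 0.001]
force: [-1.1, -12.6, -2.3]
gripper_width: -0.0002
gripper_force: 5.5
```

The pot is seated, and the pad's push is about 8 N by the rise in force. I'll back off, lift and check.

Call:
send_rows(
  series=[
    [[0, 0.01, 0, 0, 0, 0], [0, 0.02, 0, 0, 0, 0], [0, 0.025, 0, 0, 0, 0], [0, 0.025, -0.04, 0, 0, 0], [0, 0.025, -0.08, 0, 0, 0], [0, 0.025, -0.08, 0, 0, 0]],
  ],
)

```text
time_s: 7.82
tcp_pos: [0.5917, -0.0801, 0.166]
eef_rot: [3.127, 0.276, 0.011]
force: [0.0, -0.4, -0.2]
gripper_width: 0.0002
gripper_force: 0.0
```

Run:
```python
from h import *
O=BC-.086*JX+.0015*JY
im,W=pts('side');o=sensors.get_obs();print('tcp',tojig(o['tcp_pos'],O),o['tcp_pos'],o['eef_rot'],o['force'])
cv2.imwrite('pics/s2.png',cv2.resize(im[150:320,265:365],None,fx=5,fy=3.5,interpolation=cv2.INTER_CUBIC))
hsv=cv2.cvtColor(im,cv2.COLOR_BGR2HSV);H,S,V=[hsv[...,i].astype(int) for i in range(3)]
J=tojig(W,O)*1000;Z=W[...,2]
q=((H<6)|(H>174))&(S>180)&(Z>.085)&(Z<.096)&(abs(J[...,0])<100)&(J[...,1]>35)&(J[...,1]<140)
p=J[q];print('lever',len(p),p.min(0),p.max(0));a=np.degrees(np.arctan2(p[:,1]-40,p[:,0]));print(np.median(a[np.hypot(p[:,0],p[:,1]-40)>40]))
piv=np.array([0,40.])
print('path: phi, peg centre jig')
c=tojig(o['tcp_pos'],O)*1000
for ph in list(range(45,170,8))+[168]:
    f=np.radians(ph);u=np.array([np.cos(f),np.sin(f)]);n=np.array([-u[1],u[0]])
    k=piv+70*u-5.5*n+np.array([13,-9.5*np.clip(3*u[0],-1,1)]);print(ph,np.round(k,1),'tool x,y from here',np.round([-(k-c)[1],-(k-c)[0]],1))
```

```text
tcp [-0.11152509 -0.00438872] [ 0.59018329 -0.07965749  0.16411116] [3.12838168 0.27615812 0.00513307] [-0.71953249 -0.63693686 -0.0892233 ]
lever 65 [ 4.26638874 49.3374417 ] [ 34.12928177 121.34078844]
67.82090502810118
path: phi, peg centre jig
45 [66.4 76.1] tool x,y from here [ -80.5 -177.9]
53 [59.5 83.1] tool x,y from here [ -87.5 -171. ]
61 [51.7 89.1] tool x,y from here [ -93.4 -163.3]
69 [43.2 93.9] tool x,y from here [ -98.3 -154.7]
77 [ 34.1 100.6] tool x,y from here [-104.9 -145.6]
85 [ 24.6 106.8] tool x,y from here [-111.2 -136.1]
93 [ 14.8 111.7] tool x,y from here [-116.1 -126.4]
101 [  5.  115.2] tool x,y from here [-119.6 -116.6]
109 [ -4.6 117.3] tool x,y from here [-121.6 -106.9]
117 [-13.9 114.4] tool x,y from here [-118.8  -97.6]
125 [-22.6 110. ] tool x,y from here [-114.4  -88.9]
133 [-30.7 104.4] tool x,y from here [-108.8  -80.8]
141 [-37.9  97.8] tool x,y from here [-102.2  -73.6]
149 [-44.2  90.3] tool x,y from here [-94.7 -67.4]
157 [-49.3  81.9] tool x,y from here [-86.3 -62.2]
165 [-53.2  72.9] tool x,y from here [-77.3 -58.3]
168 [-54.3  69.4] tool x,y from here [-73.8 -57.2]
```

View pics/s2.png

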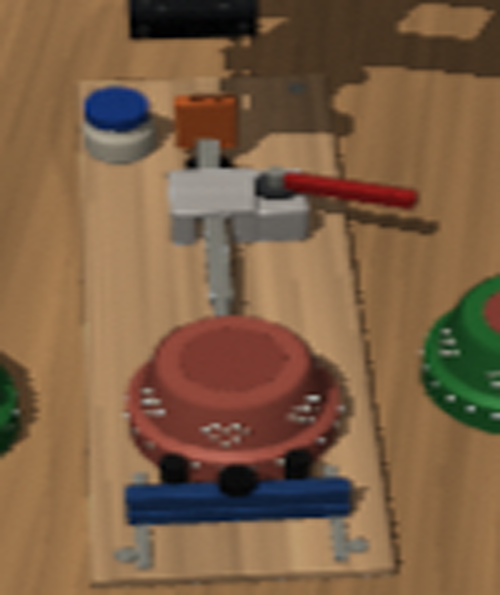

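The collar rests on both pins (crop (175,465) and (298,462)) with the pot upright, and the lever is still open at about 69°. The paddle is at crop (206,120). Next I go to the lever.

Call:
send_rows(
  series=[
    [[-0.03, -0.05, 0, 0, 0, 0], [-0.06, -0.1, 0, 0, 0, 0], [-0.096, -0.15, 0, 0, 0, 0], [-0.096, -0.173, 0, 0, 0, 0], [-0.096, -0.173, 0, 0, 0, 0], [-0.096, -0.173, 0.04, 0, 0, 0], [-0.096, -0.173, 0.089, 0, 0, 0], [-0.096, -0.173, 0.089, 0, 0, 0], [-0.096, -0.173, 0.089, 0, 0, 0]],
  ],
)

```text
time_s: 9.0
tcp_pos: [0.4653, 0.0734, 0.074]
eef_rot: [3.129, 0.275, 0.001]
force: [0.2, -0.9, -0.3]
gripper_width: 0.0006
gripper_force: 0.0
```

Run:
```python
from h import *
O=BC-.086*JX+.0015*JY
im,W=pts('side');o=sensors.get_obs();print('tcp',tojig(o['tcp_pos'],O),o['tcp_pos'],o['eef_rot'],o['force'])
cv2.imwrite('pics/s3.png',cv2.resize(im[150:320,265:365],None,fx=5,fy=3.5,interpolation=cv2.INTER_CUBIC))
```

```text
tcp [0.06099135 0.09122765] [0.46579502 0.07341756 0.07475912] [3.12902729 0.27518078 0.00410336] [-0.12106627  0.33197587  0.24089846]
```

View pics/s3.png

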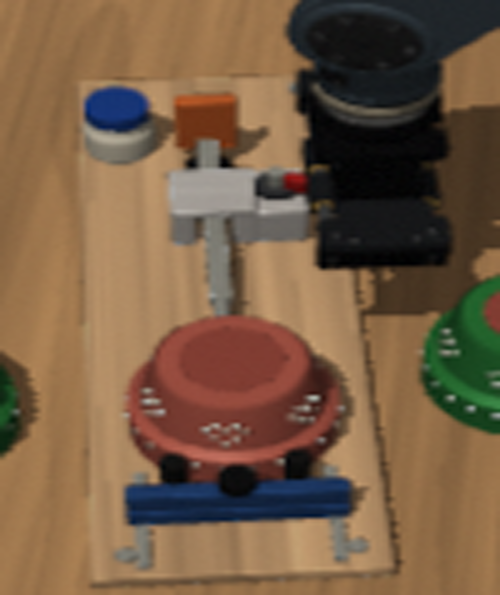

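The gripper is beside the lever on its pot side and clear of the pot (crop (380,200)). Now I push along the arc.

Call:
send_rows(
  series=[
    [[-0.001, 0.009, 0, 0, 0, 0], [-0.003, 0.018, 0, 0, 0, 0], [-0.006, 0.0225, 0, 0, 0, 0], [-0.0095, 0.027, 0, 0, 0, 0], [-0.013, 0.032, 0, 0, 0, 0], [-0.016, 0.0365, 0, 0, 0, 0], [-0.0185, 0.041, 0, 0, 0, 0], [-0.0205, 0.046, 0, 0, 0, 0]],
  ],
)

```text
time_s: 10.05
tcp_pos: [0.4525, 0.025, 0.0735]
eef_rot: [-3.129, -0.276, -0.001]
force: [1.2, 3.4, -0.5]
gripper_width: 0.0003
gripper_force: 1.4
```

Call:
send_rows(
  series=[
    [[-0.002, 0.005, 0, 0, 0, 0], [-0.0035, 0.01, 0, 0, 0, 0], [-0.005, 0.015, 0, 0, 0, 0], [-0.0055, 0.0195, 0, 0, 0, 0], [-0.0045, 0.0245, 0, 0, 0, 0], [-0.003, 0.029, 0, 0, 0, 0], [-0.0005, 0.0335, 0, 0, 0, 0], [0.0015, 0.0375, 0, 0, 0, 0], [0.0045, 0.0415, 0, 0, 0, 0], [0.007, 0.0455, 0, 0, 0, 0]],
  ],
)

```text
time_s: 11.3
tcp_pos: [0.4623, -0.0163, 0.0732]
eef_rot: [-3.124, -0.276, 0.015]
force: [-4.4, 8.1, 6.5]
gripper_width: 0.0003
gripper_force: 4.4
```

Call:
send_rows(
  series=[
    [[0, 0, 0, 0, 0, 0], [0, 0, 0, 0, 0, 0]],
  ],
)

```text
time_s: 11.55
tcp_pos: [0.4626, -0.0166, 0.0732]
eef_rot: [-3.125, -0.276, 0.014]
force: [-3.9, 5.5, 5.4]
gripper_width: 0.0004
gripper_force: 3.6
```

Run:
```python
from h import *
O=BC-.086*JX+.0015*JY
im,W=pts('side');o=sensors.get_obs();print('tcp',tojig(o['tcp_pos'],O),o['tcp_pos'],o['eef_rot'],o['force'],o['moment'],o['joint_positions'])
cv2.imwrite('pics/s4.png',cv2.resize(im[150:320,265:365],None,fx=5,fy=3.5,interpolation=cv2.INTER_CUBIC))
```

```text
tcp [-0.02712185  0.11017158] [ 0.46259678 -0.0166523   0.0731849 ] [-3.12509814 -0.2756589   0.01401128] [-3.36327033  6.05008901  3.40929296] [1.11778851 0.64631131 0.04315105] [-2.78706325e-01  5.81500231e-01  1.95396495e+00  1.45193577e-03
  6.16018447e-01  1.11494007e+00]
```

View pics/s4.png

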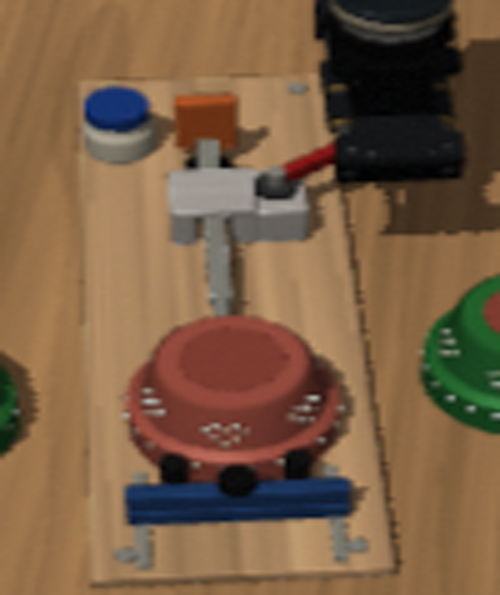

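The lever is at about 130° and following the finger, and the pot stays put. Carrying on past centre.

Call:
send_rows(
  series=[
    [[0.003, 0.004, 0, 0, 0, 0], [0.0065, 0.0075, 0, 0, 0, 0], [0.0105, 0.0105, 0, 0, 0, 0], [0.0145, 0.0135, 0, 0, 0, 0], [0.0185, 0.016, 0, 0, 0, 0], [0.0225, 0.0185, 0, 0, 0, 0], [0.027, 0.0205, 0, 0, 0, 0], [0.0315, 0.0225, 0, 0, 0, 0]],
  ],
)

```text
time_s: 12.6
tcp_pos: [0.4978, -0.0352, 0.0726]
eef_rot: [-3.128, -0.277, 0.014]
force: [-5.0, -1.1, -0.5]
gripper_width: 0.0006
gripper_force: 1.6
```

Call:
send_rows(
  series=[
    [[0.004, 0.0015, 0, 0, 0, 0], [0.008, 0.003, 0, 0, 0, 0], [0.011, 0.004, 0, 0, 0, 0], [0.011, 0.004, 0, 0, 0, 0], [0.011, 0.004, 0, 0, 0, 0]],
  ],
)

```text
time_s: 13.22
tcp_pos: [0.5138, -0.0371, 0.0737]
eef_rot: [3.129, 0.276, 0.001]
force: [-1.5, -0.2, 0.4]
gripper_width: 0.0006
gripper_force: 0.0
```

The load has gone, so the lever snapped over. Retreating, then a last look.

Call:
send_rows(
  series=[
    [[-0.02, 0, 0, 0, 0, 0], [-0.035, 0, 0, 0, 0, 0], [-0.035, 0, -0.04, 0, 0, 0], [-0.035, 0, -0.09, 0, 0, 0], [-0.035, 0.05, -0.13, 0, 0, 0], [-0.035, 0.1, -0.15, 0, 0, 0], [-0.035, 0.15, -0.15, 0, 0, 0], [-0.035, 0.15, -0.15, 0, 0, 0]],
  ],
)

```text
time_s: 14.22
tcp_pos: [0.5062, -0.1948, 0.224]
eef_rot: [3.128, 0.269, 0.004]
force: [-0.4, 0.8, -0.1]
gripper_width: 0.0004
gripper_force: 0.0
```

Run:
```python
from h import *
O=BC-.086*JX+.0015*JY
im,W=pts('side')
hsv=cv2.cvtColor(im,cv2.COLOR_BGR2HSV);H,S,V=[hsv[...,i].astype(int) for i in range(3)]
J=tojig(W,O)*1000;Z=W[...,2]
q=((H<6)|(H>174))&(S>180)&(Z>.07)&(Z<.098)&(J[...,0]>-110)&(J[...,0]<-15)&(J[...,1]>15)&(J[...,1]<110)
p=J[q].astype(np.float32);vx,vy,x0,y0=cv2.fitLine(p,cv2.DIST_L2,0,.01,.01).ravel();print('lever',len(p),p.min(0),p.max(0),'angle off -x deg',np.degrees(np.arctan(vy/vx)))
print(sensors.get_obs()['force'])
cv2.imwrite('pics/s5.png',cv2.resize(im[150:320,265:365],None,fx=5,fy=3.5,interpolation=cv2.INTER_CUBIC))
```

```text
lever 47 [-79.763756  34.77592 ] [-17.888382  43.05244 ] angle off -x deg 0.42040947
[0.77901613 0.85356425 0.28605077]
```

View pics/s5.png

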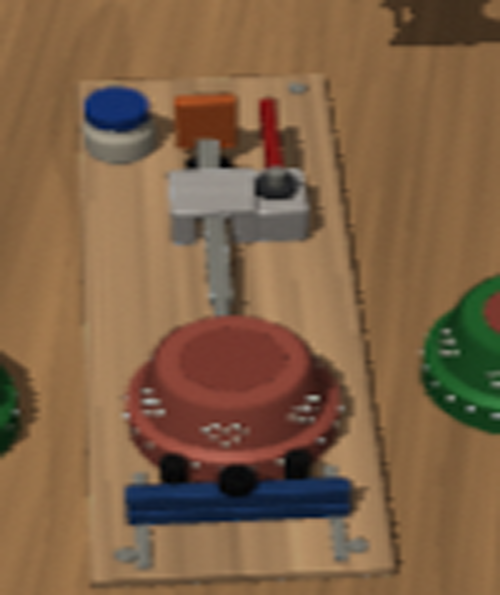

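The lever lies along the jig's -x, fully shut (crop (270,135), 0.4° off). The pot is upright against both pins, and the arm is clear.

```bash
python3 -c "
from station import hand_in
print(hand_in())"
```

```text
the job is handed in; nothing more can be done
None
```

I handed the job in at about 14 s: the pot is upright against both pins with about 8 N of pad push (estimated from wrist force before shutting the lever, not measured after), the lever is fully shut, and the arm is clear of everything.

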